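# Clip a counting chamber onto the counting stage

## Task

Lift the spring clip of the counting stage well clear, slide the counting chamber beneath it so that it lies flat and lengthwise on the black marked seat, then lower the clip fully down so that it presses on the chamber.

Things in the scene. Friction and masses are not known exactly. Their poses are not given: they have to be found in the camera images.
- chamber: Counting chamber: plain aluminium slab 80 x 34 x 8 mm (x, y, z), about 60 g, dark H-shaped mark on top; origin at the centre of its underside, x along its length, either end may go foremost. Lies loose on a dark rubber mat 3 mm thick beside two unwanted loose aluminium parts: a narrow strip 80 x 18 x 8 mm and a square block 56 x 56 x 12 mm with nine dots.
- seat (a point): Centre of the black seat (92 x 46 mm, flush) on top of the fixed grey stage (220 x 140 mm, top 24 mm above the bench). The chamber's centre goes here, its length along x. x runs along the seat towards the clip's hinge, z up. The hinge axis is parallel to y, 84 mm along +x and 20 mm above this point. Hinge lugs rise 27 mm, the housing behind 18 mm above the stage top.
- clip (a joint): Angle of the spring clip, rad: 0 fully down at its stop, grows as lifted, stop at 1.4. Stiff hinge: it stays wherever it is left; about 4 N at the knob moves it. Its 14 mm wide sprung foot comes down 22 mm from the seat's centre along seat +x, 2 mm above the bare seat; with the chamber beneath, the foot yields 6 mm (1.5 N) and the clip still goes down to 0.
- clip_grip (a point): Centre of the clip's white knob: a bar 16 mm in diameter, 18 mm long, parallel to the hinge (seat y), above the clip's foot. Pinch its flat ends from above; it turns between the fingers as the clip swings. At clip angle 0 it lies 62 mm from the hinge axis towards the seat and 22 mm above it; it moves with the clip on an arc about the hinge. The arm below it is 14 mm wide.
Not all that is in view belongs to the job. What is shaped like the chamber but purple is not meant.

How it is judged (in metres and radians):
On the way, in this order (a step that is already met when the one before it is completed fails the run):
1. the clip is lifted clear (beyond 0.4 rad) (value of joint clip above 0.4 rad), for 0.2 s.
2. the chamber lies on the seat (within 15 mm, 12 degrees) while the clip is still up (beyond 0.3 rad) (value of joint clip above 0.3 rad and horizontal distance between chamber and seat below 0.015 m and z of chamber in the frame of seat below 0.004 m and angle between the x axis of chamber and the x axis of seat, either way round below 0.21 rad), for 0.2 s.
At the end, for the whole second after the job is handed in: The chamber lies at rest, flat on the stage, its centre within 15 mm of the seat's centre and its length within 12 degrees of the seat's (either way round), and the clip is down on it (clip angle below 0.06 rad) (horizontal distance between chamber and seat below 0.015 m and z of chamber in the frame of seat between -0.003 and 0.003 m and angle between the x axis of chamber and the x axis of seat, either way round below 0.21 rad and angle between chamber's own z axis and vertical below 0.08 rad and linear speed of chamber below 0.02 m/s and value of joint clip below 0.06 rad); the robot touches nothing.
It also fails if it takes over 58 s, if anything falls off the work surface, if the arm or the gripper's body presses on something with over 40 N, if the wrist force passes 120 N, or if a joint passes its speed limit or range.

## Robot

A 6-joint arm with a two-finger parallel gripper is mounted at the origin on the work surface. World frame = base frame: x ahead of the robot, y to its left, z up, the work surface at z = 0. Lengths are in mm, angles in rad, forces in N, time in s.
With the tool pointing down it reaches from about 275 to 1000 mm from the base axis. Payload 8.4 kg.
Tool frame: the origin (TCP) lies on the mounting face of the last link; the fingertips stand 173 mm ahead of it and the grasp point (between the pads) lies 155 mm ahead of it; z points along the fingers, y is the direction in which the jaws open and shut (so a half turn about z gives the same grasp; the last joint's range is limited). The gripper opens to 85 mm and grips with 20 to 120 N. Pads are 22 mm wide; open, the fingers measure 114 mm over their backs; the gripper's body (76 mm by 85 mm) begins 54 mm behind the grasp point. The pads swing forward as they close: fully open they stand 13 mm farther back than shut.
Start: joints at [1.182, 0.353, 1.633, -0, 1.155, -0.002], TCP at [235.766, 578.83, 404.681] pointing down, gripper open.
Joint ranges: [-2.63, 2.63], [-0.92, 2.1], [0.06, 2.66], [-1.3, 4.44], [0, 2.69], [-3.02, 3.02]. Speed limits (rad/s): [2.22, 2.22, 2.79, 3.14, 3.14, 3.14].

## Interface

Orientations are given as [roll, pitch, yaw] about the fixed x, y, z axes, in that order (R = Rz(yaw) Ry(pitch) Rx(roll)).
In Python, from rig import readout, imaging, ticket gives the robot as it stands.
- The arm moves only by the tool step_arm, never from a script. Its argument "deltas" is a list of rows, each an object with "translation": the shift along the tool's x, y, z in cm, a list of three; "rot": the turn, a rotation vector about the tool's x, y, z in rad, a list of three. In form: [{"translation": [x, y, z], "rot": [rx, ry, rz]}, ...]. A call has 1 to 8 rows; each row is the pose to reach, as a shift and turn from the pose commanded when the call began, along the tool's axes at that moment; what a row does not reach only later rows make up. A row lasts 1/8 s, in which the tool goes at most 62.5 mm and 10.7 degrees, less where a joint would pass 70% of its speed; a pose out of reach is approached as far as the arm can. A call with a gripper value outside its range is refused whole. "grip" is the closure in counts, from 0 (fully open) to 255 (shut), set as the call begins (left out, the last holds). The fingers move at their own pace and stop on an object; "squeeze" is the grip in N (left out, the last holds). Time passes only in rows, so rows that repeat a pose let the fingers close. It gives the time, the measured TCP pose, the force and the opening at its end, in the units of the state.
- readout.sense(): the state, without advancing time (a new reading comes with each control period).
- imaging.grab_frame(name): name is "side" or "top" or "wrist"; returns a dict with "image" (384x512x3 uint8, red, green, blue), "camera_matrix" (3x3 intrinsics, pixels), "world_to_cam" (4x4, takes a point from world to camera coordinates). Camera axes: x right, y up, looking along -z (the intrinsics and any distortion apply to the point x, -y, -z); pixel columns grow to the right and rows downward; lengths in mm; the calibration is good to about 2 mm. A picture is of the moment at which its call begins. There is no depth.
- ticket.sign_off(): hands the job in, once; it reports no verdict.
The state is a dict: "clock": time; "qpos": joint angles; "qvel": joint speeds; "joint_efforts": joint torques, N m; "eef_pos": TCP position; "tcp_rot": TCP orientation; "contact_force": force on the tool from outside, world axes, zero at the start; "wrist_torque": the same for the moment, N m; "opening": opening from 0.0 (shut) to 1.0 (fully open).
Only numpy, scipy, OpenCV 4.12 (cv2) and the standard library are available. Lean on these libraries where they do the work, as an engineer would, in place of code of your own. Each camera call takes 0.05 s, during which the arm holds its last target.

## Working session

There is one attempt and no reset: what is moved stays moved. The work goes in short steps, Python scripts to look and compute and a tool call to move; the robot and the scene stay as the last step left them, time stands still between calls to the robot, and variables do not carry over. Pictures are saved under pics/ and viewed, and the job is handed in when it is done.

Besides the shell and the picture viewer there is one more tool, called as name([rows], argument=value, ...), one row to a line, values as JSON. step_arm: Moves the arm, as the interface text tells. Its arguments: {"type":"object","properties":{"deltas":{"type":"array","items":{"type":"object","properties":{"translation":{"type":"array","items":{"type":"number"}},"rot":{"type":"array","items":{"type":"number"}}}}},"grip":{"type":"number"},"squeeze":{"type":"number"}},"required":["deltas"]}

```bash
ls; mkdir -p pics
python3 - <<'E'
from rig import readout, imaging
import cv2,numpy as np
print(readout.sense())
for n in ["side","top","wrist"]:
    f=imaging.grab_frame(n); cv2.imwrite(f"pics/{n}0.png",f["image"][:,:,::-1]); print(n,f["camera_matrix"],f["world_to_cam"])
    np.savez(f"{n}0.npz",**f)
E
```

```text
pics
{'clock': 0.0, 'qpos': array([ 1.18158424e+00,  3.53654597e-01,  1.63413520e+00,  9.09012808e-06,
        1.15517481e+00, -2.42309704e-03]), 'qvel': array([ 0.00095546,  0.00070332, -0.00230906, -0.00049126, -0.00173992,
       -0.00114912]), 'joint_efforts': array([ 7.36696547e-04, -6.05252981e+01, -3.42062545e+01,  2.97056170e-05,
        9.36709024e-03,  1.08424169e-05]), 'eef_pos': array([235.68487539, 578.60981435, 403.95702414]), 'tcp_rot': array([-3.14022073e+00, -1.16355460e-05,  2.75479998e+00]), 'contact_force': array([ 0.77289191, -0.51753962, -0.2990459 ]), 'wrist_torque': array([-0.00521556,  0.05803118,  0.02679454]), 'opening': 1.0033699671425742}
side [[359.79878026   0.         246.79652836]
 [  0.         359.79878026 185.21838669]
 [  0.           0.           1.        ]] [[ 9.75353079e-01 -2.19526115e-01 -2.22408863e-02 -4.12960440e+02]
 [ 1.31823713e-01  4.98910121e-01  8.56569437e-01 -1.31765551e+02]
 [-1.76943158e-01 -8.38389513e-01  5.15552270e-01 -6.31979372e+02]
 [ 0.00000000e+00  0.00000000e+00  0.00000000e+00  1.00000000e+00]]
top [[359.61861659   0.         255.44323567]
 [  0.         359.61861659 188.41597925]
 [  0.           0.           1.        ]] [[ 7.71915095e-02 -9.97014960e-01  1.62513862e-03 -1.04658152e+00]
 [ 9.76606120e-01  7.59393292e-02  2.01180776e-01 -4.61671754e+02]
 [-2.00703656e-01 -1.39423275e-02  9.79552783e-01 -7.56382540e+02]
 [ 0.00000000e+00  0.00000000e+00  0.00000000e+00  1.00000000e+00]]
wrist [[319.57398799   0.         254.22455517]
 [  0.         319.57398799 193.748333  ]
 [  0.           0.           1.        ]] [[ 3.75728930e-01  9.26728891e-01 -1.15504380e-03 -6.25203777e+02]
 [-8.90551463e-01  3.60715904e-01 -2.77131969e-01  3.76451434e+01]
 [-2.56409559e-01  1.05155124e-01  9.60831170e-01 -3.78127171e+02]
 [ 0.00000000e+00  0.00000000e+00  0.00000000e+00  1.00000000e+00]]
```

View pics/side0.png

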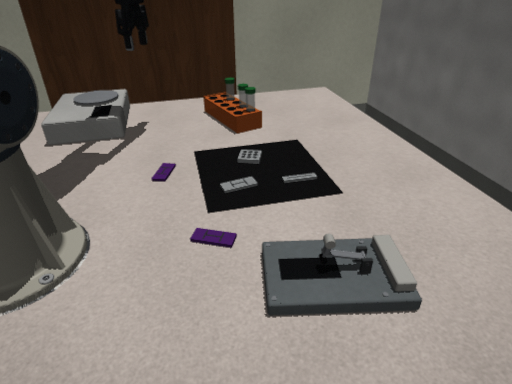

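View pics/top0.png

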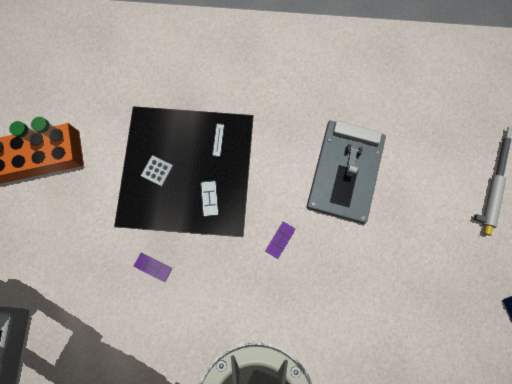

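View pics/wrist0.png

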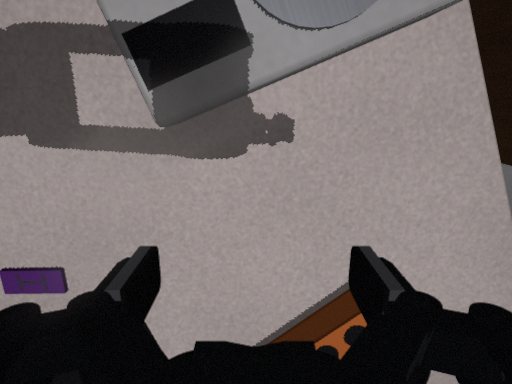

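Top view: silver slab with an H mark at (210,198), a narrow strip at (218,140), a nine-dot block at (157,170), and purple slabs at (152,267) and (280,240). The H-marked one fits the chamber, and I'll check it in a crop. The stage is at (347,170), with its black seat near (343,183).

```bash
cat > h.py <<'E'
import numpy as np, cv2
def ray(f,u,v):
    K=f["camera_matrix"];T=f["world_to_cam"]
    d=np.linalg.inv(K)@np.array([u,v,1.]); d=np.array([d[0],-d[1],-d[2]])
    R=T[:3,:3]; return -R.T@T[:3,3], R.T@d
def onz(f,u,v,z):
    c,d=ray(f,u,v); return c+d*(z-c[2])/d[2]
def proj(f,p):
    T=f["world_to_cam"];q=T[:3,:3]@np.array(p,float)+T[:3,3]; q=f["camera_matrix"]@np.array([q[0],-q[1],-q[2]]); return q[:2]/q[2]
def rect(f,mask,z):
    cs,_=cv2.findContours(mask,cv2.RETR_EXTERNAL,cv2.CHAIN_APPROX_NONE)
    c=max(cs,key=cv2.contourArea)
    P=np.array([onz(f,*p[0],z)[:2] for p in c],np.float32)
    r=cv2.minAreaRect(P); return r,cv2.boxPoints(r)
E
python3 - <<'E'
from h import *
f=dict(np.load("top0.npz"));im=f["image"]
a=cv2.resize(im[170:225,180:240],None,fx=8,fy=8,interpolation=cv2.INTER_NEAREST)
b=cv2.resize(im[110:230,300:400],None,fx=4,fy=4,interpolation=cv2.INTER_NEAREST)
h=480
o=np.zeros((480,890,3),np.uint8);o[:440,:480]=a;o[:480,485:885]=b
cv2.imwrite("pics/crop.png",cv2.resize(o,(800,431))[:,:,::-1])
g=im.min(2).astype(int)
m=np.zeros(g.shape,np.uint8);m[170:228,190:232]=(g[170:228,190:232]>90)
m=cv2.morphologyEx(m,cv2.MORPH_CLOSE,np.ones((5,5)))
print("chamber",rect(f,m,11))
hsv=cv2.cvtColor(im,cv2.COLOR_RGB2HSV)
# stage: blueish grey
sub=np.zeros_like(m)
s=im.astype(int); sub[100:235,295:400]=((s[:,:,2]-s[:,:,0])>-5)[100:235,295:400]
sub=cv2.morphologyEx(sub,cv2.MORPH_CLOSE,np.ones((7,7)))
cv2.imwrite("pics/m.png",sub*255)
print("stage",rect(f,sub,24))
bk=np.zeros_like(m); bk[155:215,320:370]=(im.max(2)<32)[155:215,320:370]
print("seat",rect(f,bk,24), bk.sum())
E
```

```text
chamber (((436.88787841796875, 140.81610107421875), (79.49541473388672, 33.555030822753906), 10.304250717163086), array([[394.78015 , 150.21315 ],
       [400.7823  , 117.199295],
       [478.9956  , 131.41905 ],
       [472.99347 , 164.4329  ]], dtype=float32))
stage (((524.9463500976562, -172.8111114501953), (140.51783752441406, 224.90658569335938), 78.74795532226562), array([[ 400.9453  , -219.77704 ],
       [ 621.5288  , -263.66202 ],
       [ 648.9474  , -125.845184],
       [ 428.3639  ,  -81.960205]], dtype=float32))
seat (((513.1487426757812, -175.24855041503906), (17.7590274810791, 30.836807250976562), 77.89372253417969), array([[ 496.21097, -180.69695],
       [ 526.362  , -187.16423],
       [ 530.08655, -169.80016],
       [ 499.9355 , -163.33287]], dtype=float32)) 66
```

View pics/crop.png

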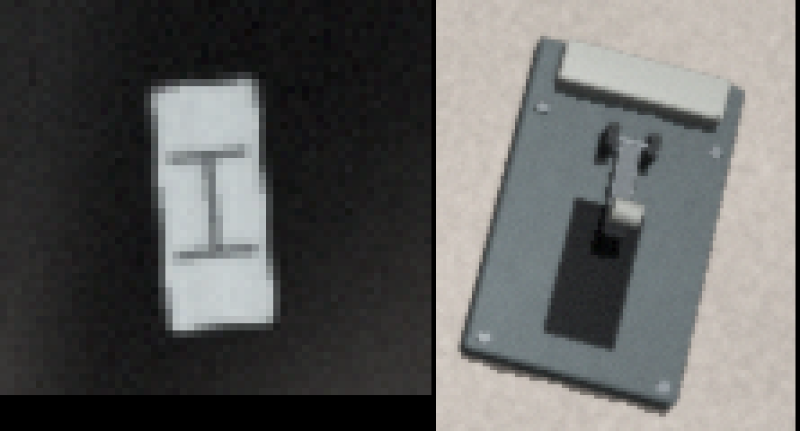

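The crop confirms the H-marked slab is the chamber, measuring 79.5 x 33.6 mm at yaw 10.3°. The housing and hinge are at the far end of the stage, so seat +x points away from the robot. Next I'll measure the seat, knob and clip more finely.

Run:
```python
from h import *
f=dict(np.load("top0.npz"));s=dict(np.load("side0.npz"));im=f["image"]
for t in (45,55,65):
    bk=np.zeros(im.shape[:2],np.uint8); bk[160:212,320:370]=(im.max(2)<t)[160:212,320:370]
    bk=cv2.morphologyEx(bk,cv2.MORPH_OPEN,np.ones((3,3)))
    r,b=rect(f,bk,24); print("seat",t,r); print(b.round(1).tolist())
im2=s["image"];c=cv2.resize(im2[225:315,250:420],None,fx=4.5,fy=4.5,interpolation=cv2.INTER_NEAREST)
cv2.imwrite("pics/c2.png",c[:,:,::-1])
# predict for seat candidate
b=np.array([488.9,-166.,24]);
```

```text
seat 45 ((489.2803955078125, -169.22743225097656), (39.88605880737305, 83.45327758789062), 81.87052917480469)
[[445.20001220703125, -183.10000610351562], [527.7999877929688, -194.89999389648438], [533.4000244140625, -155.39999389648438], [450.79998779296875, -143.60000610351562]]
seat 55 ((487.9249267578125, -166.75515747070312), (43.691585540771484, 89.7716293334961), 78.34525299072266)
[[439.6000061035156, -179.10000610351562], [527.5, -197.1999969482422], [536.2999877929688, -154.39999389648438], [448.3999938964844, -136.3000030517578]]
seat 65 ((487.54815673828125, -166.85189819335938), (44.06882095336914, 90.50286865234375), 78.75142669677734)
[[438.8999938964844, -179.60000610351562], [527.5999755859375, -197.3000030517578], [536.2000122070312, -154.10000610351562], [447.5, -136.39999389648438]]
```

View pics/c2.png

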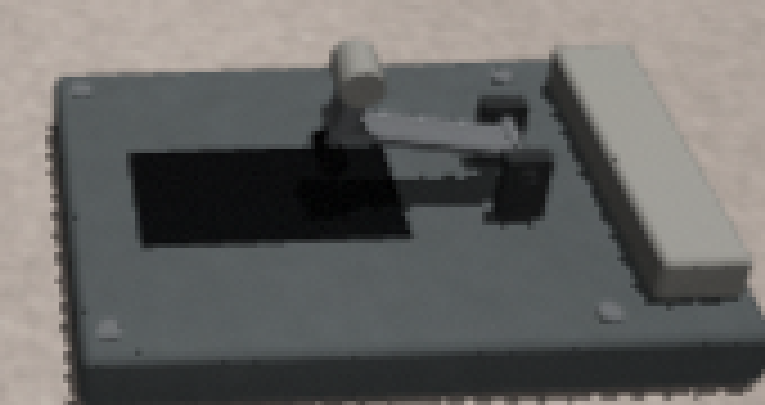

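Run:
```python
from h import *
f=dict(np.load("top0.npz"));s=dict(np.load("side0.npz"))
im=s["image"];bk=np.zeros(im.shape[:2],np.uint8); bk[250:290,270:345]=(im.max(2)<28)[250:290,270:345]
r,b=rect(s,bk,24);print("side seat",r,b.round(1).tolist())
# side seat corners from crop
for u,v in [(130,153),(378,148),(411,238),(143,245)]: print(onz(s,250+u/4.5-.4,225+v/4.5-.4,24).round(1))
c=np.array([487.7,-166.8,24]);yw=-0.196;ex=np.array([np.cos(yw),np.sin(yw),0]);ey=np.array([-np.sin(yw),np.cos(yw),0])
for a in (0,.05,.1,.2):
    L=np.hypot(62,22);ph=np.arctan2(22,62)+a
    k=c+ex*(84-L*np.cos(ph))+np.array([0,0,20+L*np.sin(ph)])
    print(a,k.round(1),proj(f,k).round(1),proj(s,k).round(1))
print(proj(s,c),proj(f,c))
# observed knob top ~ crop (628*890/800-485)/4+300
print((627*890/800-485)/4+300,(212*480/431)/4+110)
p=np.array([436.9,140.8,11]);print("cham side",proj(s,p))
im=s["image"];g=im.min(2);m=np.zeros(g.shape,np.uint8);m[172:196,212:264]=(g>80)[172:196,212:264];m=cv2.morphologyEx(m,cv2.MORPH_CLOSE,np.ones((5,5)));print(rect(s,m,10))
```

```text
side seat ((487.840087890625, -161.67367553710938), (52.07072448730469, 91.29527282714844), 78.93720245361328) [[438.0, -178.5], [527.5999755859375, -196.0], [537.5999755859375, -144.89999389648438], [448.0, -127.4000015258789]]
[ 446.6 -134.6   24. ]
[ 534.1 -153.8   24. ]
[ 526.3 -197.4   24. ]
[ 437.6 -178.7   24. ]
0 [ 509.3 -171.1   66. ] [350.4 172.1] [326. 247.]
0.05 [ 510.4 -171.3   69.1] [350.9 171.2] [326.9 245.4]
0.1 [ 511.7 -171.6   72.1] [351.3 170.3] [328.  243.8]
0.2 [ 514.8 -172.2   77.9] [352.4 168.3] [330.4 240.7]
[309.59751139 267.93545982] [343.53905464 185.47249982]
353.134375 169.02552204176334
cham side [238.92207904 182.81127499]
(((435.6143798828125, 142.14170837402344), (80.27545166015625, 34.94153594970703), 10.503768920898438), array([[392.9643 , 152.0026 ],
       [399.33417, 117.64658],
       [478.26447, 132.28082],
       [471.8946 , 166.63684]], dtype=float32))
```

Both views agree:
- **Seat:** about (487.3, -166.5, 24), yaw -0.196.
- **Chamber:** (436.3, 141.4), yaw 0.18.
- **Clip:** rests near 0.2 rad, with the knob at about (514.5, -172, 78).

Next is a helper that turns targets into tool-frame deltas.

```bash
cat >> h.py <<'E'
from scipy.spatial.transform import Rotation as Ro
def delta(*targets):
    from rig import readout
    s=readout.sense(); R0=Ro.from_euler('xyz',s["tcp_rot"])
    for x,y,z,yaw in targets:
        R1=Ro.from_euler('xyz',[np.pi,0,yaw])
        print(((R0.inv().apply(np.array([x,y,z])-s["eef_pos"]))/10).round(2).tolist(), (R0.inv()*R1).as_rotvec().round(3).tolist())
C=np.array([487.3,-166.5,24.]);YW=-0.196
EX=np.array([np.cos(YW),np.sin(YW),0]);EY=np.array([-np.sin(YW),np.cos(YW),0])
def knob(a):
    L=np.hypot(62,22);ph=np.arctan2(22,62)+a
    return C+EX*(84-L*np.cos(ph))+np.array([0,0,20+L*np.sin(ph)])
E
python3 -c "
from h import *
k=knob(.19);print(k);delta((*k[:2],330,np.pi-.196),(*k[:2],k[2]+155,np.pi-.196))"
```

```text
[ 514.04849355 -171.81088723   77.31334466]
[-54.09, -59.0, 7.48] [-0.001, -0.0, -0.191]
[-54.09, -58.99, 17.25] [-0.001, -0.0, -0.191]
```

step_arm([
  {"translation": [-54.1,-59.0,7.4],"rot": [0,0,-0.191]},
  {"translation": [-54.1,-59.0,7.4],"rot": [0,0,-0.191]},
  {"translation": [-54.1,-59.0,7.4],"rot": [0,0,-0.191]},
  {"translation": [-54.1,-59.0,7.4],"rot": [0,0,-0.191]},
  {"translation": [-54.1,-59.0,7.4],"rot": [0,0,-0.191]},
  {"translation": [-54.1,-59.0,7.4],"rot": [0,0,-0.191]},
  {"translation": [-54.1,-59.0,7.4],"rot": [0,0,-0.191]},
  {"translation": [-54.1,-59.0,7.4],"rot": [0,0,-0.191]},
], grip=120, squeeze=30)

```text
clock: 1.15
eef_pos: [409.3, 110.1, 358.7]
tcp_rot: [3.141, 0.001, 2.946]
contact_force: [1.5, -0.8, -0.0]
opening: 0.529
```

```bash
python3 -c "
from h import *
k=knob(.19);delta((*k[:2],330,np.pi-.196))"
```

```text
[-15.75, -25.62, 2.87] [0.0, 0.001, 0.0]
```

step_arm([
  {"translation": [-15.7,-25.6,2.8],"rot": [0,0,0]},
  {"translation": [-15.7,-25.6,2.8],"rot": [0,0,0]},
  {"translation": [-15.7,-25.6,2.8],"rot": [0,0,0]},
  {"translation": [-15.7,-25.6,2.8],"rot": [0,0,0]},
  {"translation": [-15.7,-25.6,2.8],"rot": [0,0,0]},
  {"translation": [-15.7,-25.6,2.8],"rot": [0,0,0]},
  {"translation": [-15.7,-25.6,2.8],"rot": [0,0,0]},
])

```text
clock: 2.02
eef_pos: [512.7, -169.5, 330.2]
tcp_rot: [3.141, -0.001, 2.945]
contact_force: [-0.2, 0.3, 0.4]
opening: 0.532
```

Run:
```python
from h import *
from rig import imaging,readout
k=knob(.19);delta((*k[:2],330,np.pi-.196),(*k[:2],k[2]+155,np.pi-.196))
f=imaging.grab_frame("wrist");np.savez("wrist1.npz",**f)
s=readout.sense();print(s["eef_pos"],proj(f,k),proj(f,[*s["eef_pos"][:2],s["eef_pos"][2]-155]))
cv2.imwrite("pics/w1.png",f["image"][:,:,::-1])
```

```text
[-0.18, -0.2, 0.02] [0.0, -0.001, -0.001]
[-0.19, -0.21, 9.79] [0.0, -0.001, -0.001]
[ 512.67129518 -168.95362978  330.41433282] [250.23563123 203.73285754] [253.46479117 268.9110643 ]
```

View pics/w1.png

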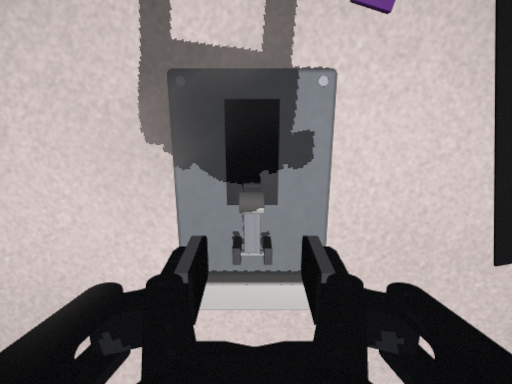

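The wrist view shows the knob at (251,202), against a prediction of (250,204). The seat is the black rectangle at (252,150). I'll descend and pinch.

step_arm([
  {"translation": [-0.2,-0.25,5.0],"rot": [0,0,0]},
  {"translation": [-0.2,-0.25,8.0],"rot": [0,0,0]},
  {"translation": [-0.2,-0.25,9.9],"rot": [0,0,0]},
  {"translation": [-0.2,-0.25,9.9],"rot": [0,0,0]},
])

```text
clock: 2.58
eef_pos: [513.9, -171.0, 230.7]
tcp_rot: [3.141, -0.003, 2.947]
contact_force: [-0.3, -0.7, -0.0]
opening: 0.526
```

step_arm([
  {"translation": [0,0,0],"rot": [0,0,0]},
  {"translation": [0,0,0],"rot": [0,0,0]},
  {"translation": [0,0,0],"rot": [0,0,0]},
  {"translation": [0,0,0],"rot": [0,0,0]},
  {"translation": [0,0,0],"rot": [0,0,0]},
], grip=255, squeeze=40)

```text
clock: 3.2
eef_pos: [514.8, -172.3, 232.2]
tcp_rot: [3.141, 0.001, 2.946]
contact_force: [-1.0, 4.2, 5.7]
opening: 0.202
```

Run:
```python
from h import *
from rig import readout
s=readout.sense();print(s["eef_pos"],s["opening"]*85,s["contact_force"])
k0=knob(.19)
R0=Ro.from_euler('xyz',s["tcp_rot"])
for a in np.arange(.3,1.36,.15):
    print(a.round(2),(R0.inv().apply(knob(a)-k0)/10).round(2))
```

```text
[ 514.82059348 -172.26398603  232.22920501] 17.180661030379394 [-0.95896435  4.23511358  5.73753982]
0.3 [-0.4  0.  -0.6]
0.45 [-1.05  0.   -1.35]
0.6 [-1.8   0.   -1.98]
0.75 [-2.64  0.   -2.5 ]
0.9 [-3.54  0.   -2.89]
1.05 [-4.5   0.   -3.14]
1.2 [-5.48  0.   -3.24]
1.35 [-6.46  0.   -3.2 ]
```

step_arm([
  {"translation": [-0.4,0,-0.6],"rot": [0,0,0]},
  {"translation": [-1.05,0,-1.35],"rot": [0,0,0]},
  {"translation": [-1.8,0,-1.98],"rot": [0,0,0]},
  {"translation": [-2.64,0,-2.5],"rot": [0,0,0]},
  {"translation": [-3.54,0,-2.89],"rot": [0,0,0]},
  {"translation": [-4.5,0,-3.14],"rot": [0,0,0]},
  {"translation": [-5.48,0,-3.24],"rot": [0,0,0]},
  {"translation": [-6.1,0,-3.22],"rot": [0,0,0]},
])

```text
clock: 4.2
eef_pos: [574.2, -184.1, 264.3]
tcp_rot: [3.141, -0.003, 2.946]
contact_force: [-6.4, 5.3, 1.8]
opening: 0.195
```

step_arm([
  {"translation": [0,0,0],"rot": [0,0,0]},
  {"translation": [0,0,0],"rot": [0,0,0]},
])

```text
clock: 4.45
eef_pos: [574.6, -184.2, 264.3]
tcp_rot: [3.141, -0.001, 2.946]
contact_force: [-3.2, 5.7, -1.4]
opening: 0.201
```

Run:
```python
from h import *
from rig import readout,imaging
f=imaging.grab_frame("side");cv2.imwrite("pics/s2.png",cv2.resize(f["image"][180:320,230:430],None,fx=4,fy=4)[:,:,::-1])
print(readout.sense()["opening"],readout.sense()["contact_force"])
```

```text
0.1951407821571264 [-2.20086233  4.24748203 -1.53614153]
```

View pics/s2.png

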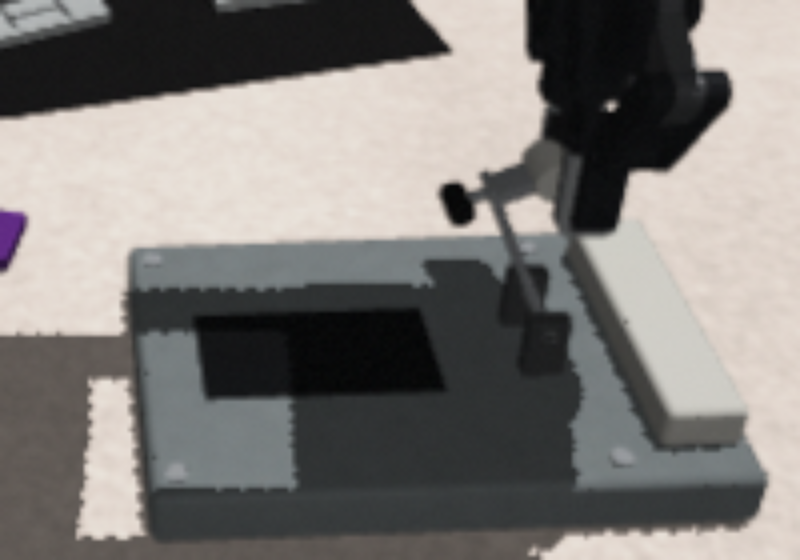

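The clip is up at about 1.3 rad: the knob is in the jaws at (545,165) and the raised foot is at (455,203). I'll release, go straight up, and head for the chamber.

step_arm([
  {"translation": [0,0,0],"rot": [0,0,0]},
  {"translation": [0,0,0],"rot": [0,0,0]},
  {"translation": [0,0,0],"rot": [0,0,0]},
  {"translation": [0,0,-4],"rot": [0,0,0]},
  {"translation": [0,0,-9],"rot": [0,0,0]},
  {"translation": [0,0,-9],"rot": [0,0,0]},
], grip=100)

```text
clock: 5.25
eef_pos: [575.9, -184.9, 358.2]
tcp_rot: [-3.141, 0.008, 2.946]
contact_force: [-0.4, -0.1, -0.1]
opening: 0.611
```

Run:
```python
from h import *
y=.18
p=np.array([436.3,141.4])-20*np.array([np.cos(y),np.sin(y)]);print(p)
delta((*p,260,np.pi+y))
```

```text
[416.62312614 137.81940853]
[21.98, 28.57, 9.62] [-0.003, 0.008, -0.376]
```

step_arm([
  {"translation": [22.0,28.6,9.6],"rot": [0,0,-0.376]},
  {"translation": [22.0,28.6,9.6],"rot": [0,0,-0.376]},
  {"translation": [22.0,28.6,9.6],"rot": [0,0,-0.376]},
  {"translation": [22.0,28.6,9.6],"rot": [0,0,-0.376]},
  {"translation": [22.0,28.6,9.6],"rot": [0,0,-0.376]},
  {"translation": [22.0,28.6,9.6],"rot": [0,0,-0.376]},
  {"translation": [22.0,28.6,9.6],"rot": [0,0,-0.376]},
  {"translation": [22.0,28.6,9.6],"rot": [0,0,-0.376]},
])

```text
clock: 6.25
eef_pos: [414.4, 139.1, 257.7]
tcp_rot: [-3.141, -0.0, -2.96]
contact_force: [0.6, 0.2, 0.0]
opening: 0.606
```

Run:
```python
from h import *
from rig import imaging,readout
y=.18
p=np.array([436.3,141.4])-20*np.array([np.cos(y),np.sin(y)])
delta((*p,260,np.pi+y))
f=imaging.grab_frame("wrist")
s=readout.sense();print(s["eef_pos"],proj(f,[436.3,141.4,11]))
g=f["image"].min(2);cv2.imwrite("pics/w2.png",f["image"][:,:,::-1])
np.savez("w2.npz",**f)
f=imaging.grab_frame("side");cv2.imwrite("pics/s3.png",f["image"][:,:,::-1])
```

```text
[-0.2, -0.16, -0.23] [-0.0, -0.0, 0.002]
[414.78977471 138.56383954 257.86830665] [251.42403317 232.16008411]
```

View pics/w2.png

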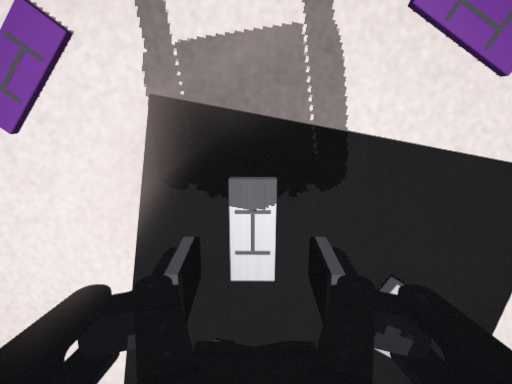

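View pics/s3.png

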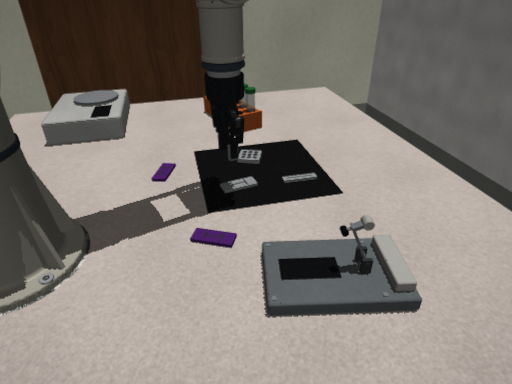

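The wrist view shows the chamber at (253,230), aligned with the jaws. The clip is holding its raised position in the side view. Descending.

step_arm([
  {"translation": [-0.1,-0.1,4.0],"rot": [0,0,0]},
  {"translation": [-0.1,-0.1,7.0],"rot": [0,0,0]},
  {"translation": [-0.1,-0.1,8.0],"rot": [0,0,0]},
  {"translation": [-0.1,-0.1,8.0],"rot": [0,0,0]},
], grip=125, squeeze=30)

```text
clock: 6.85
eef_pos: [415.8, 137.5, 177.8]
tcp_rot: [-3.141, -0.001, -2.963]
contact_force: [0.1, -0.1, 0.4]
opening: 0.507
```

Run:
```python
from h import *
from rig import imaging,readout
f=imaging.grab_frame("wrist");cv2.imwrite("pics/w3.png",f["image"][:,:,::-1])
f=imaging.grab_frame("side");cv2.imwrite("pics/s4.png",cv2.resize(f["image"][120:220,180:300],None,fx=5,fy=5)[:,:,::-1])
s=readout.sense();print(s["eef_pos"],s["contact_force"],s["opening"]*85)
```

```text
[416.11222604 138.00801301 178.65998973] [-0.3143908  -0.93721952 -0.27627335] 43.64370344458179
```

View pics/w3.png

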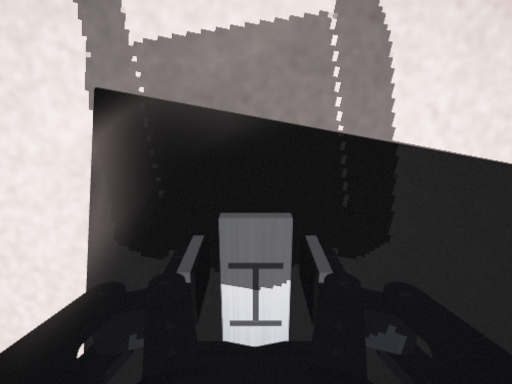

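View pics/s4.png

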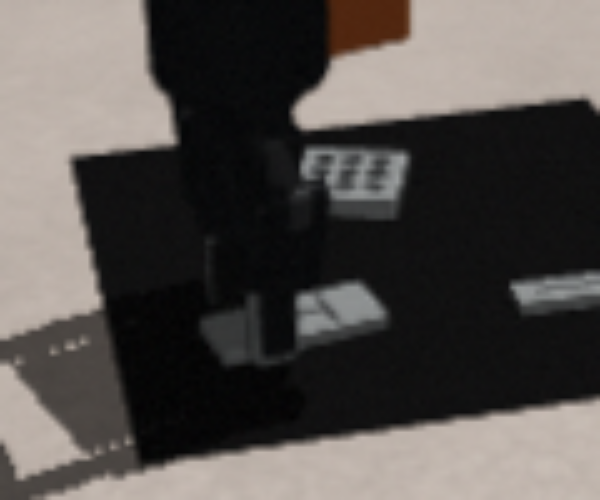

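The jaws straddle the chamber evenly (pads at columns 195 and 317, chamber centre 256). I'll go 3 mm lower and close.

step_arm([
  {"translation": [0,0,0.3],"rot": [0,0,0]},
  {"translation": [0,0,0.3],"rot": [0,0,0]},
])

```text
clock: 7.2
eef_pos: [415.7, 138.3, 175.3]
tcp_rot: [3.141, 0.001, -2.961]
contact_force: [-0.3, -0.1, -0.2]
opening: 0.509
```

step_arm([
  {"translation": [0,0,0],"rot": [0,0,0]},
  {"translation": [0,0,0],"rot": [0,0,0]},
  {"translation": [0,0,0],"rot": [0,0,0]},
  {"translation": [0,0,0],"rot": [0,0,0]},
], grip=255, squeeze=40)

```text
clock: 7.7
eef_pos: [415.8, 138.4, 175.8]
tcp_rot: [3.141, 0.001, -2.961]
contact_force: [-1.5, -0.6, 13.5]
opening: 0.379
```

step_arm([
  {"translation": [0,0,-0.5],"rot": [0,0,0]},
  {"translation": [0,0,-1.5],"rot": [0,0,0]},
  {"translation": [0,0,-3],"rot": [0,0,0]},
  {"translation": [0,0,-3],"rot": [0,0,0]},
])

```text
clock: 8.2
eef_pos: [416.0, 138.4, 206.2]
tcp_rot: [3.141, 0.003, -2.961]
contact_force: [-0.5, 0.0, -0.7]
opening: 0.381
```

Run:
```python
from h import *
from rig import imaging,readout
f=imaging.grab_frame("wrist");cv2.imwrite("pics/w4.png",f["image"][:,:,::-1]);np.savez("w4.npz",**f)
f=imaging.grab_frame("side");cv2.imwrite("pics/s5.png",cv2.resize(f["image"][120:220,180:300],None,fx=5,fy=5)[:,:,::-1])
s=readout.sense();print(s["eef_pos"],s["contact_force"],s["opening"]*85)
```

```text
[415.57932886 138.24807175 205.25208952] [ 0.08045376 -0.24037221 -1.04434154] 31.99197381364022
```

View pics/w4.png

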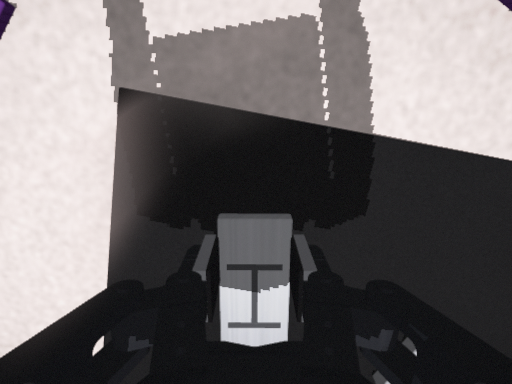

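View pics/s5.png

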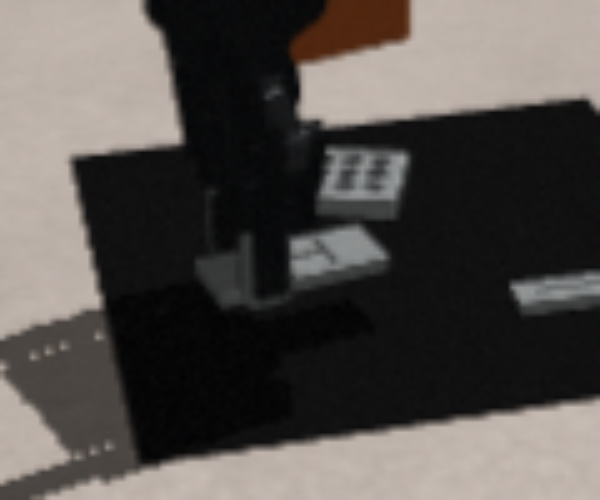

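The chamber is lifted and level: top edge at row 213, H centre near (254,296), jaws at 32–34 mm. Now I'll work out the held offset and the path.

Run:
```python
from h import *
from rig import readout
f=dict(np.load("w4.npz"));s=readout.sense();R0=Ro.from_euler('xyz',s["tcp_rot"])
for uv in [(218,214),(292,214),(255,214),(254.5,267),(254.5,325)]:
    p=onz(f,*uv,40.5);print(p.round(1),R0.inv().apply(p-s["eef_pos"]).round(1))
off=-20.5 # chamber centre relative to TCP along tool -x
yaw=np.pi+YW
def tcp(xo,z): return (*(C+EX*(xo-20.5))[:2],z,yaw)
print(tcp(0,197))
delta(tcp(-45,270),tcp(-45,206),tcp(0,206),tcp(0,197))
```

```text
[398.6 119.2  40.5] [ 20.3 -15.7 164.7]
[392.6 151.7  40.5] [ 20.4  17.4 164.7]
[395.6 135.5  40.5] [ 20.3   0.8 164.7]
[421.6 140.   40.5] [ -6.1   0.7 164.8]
[453.3 145.9  40.5] [-38.3   0.7 164.8]
(np.float64(467.1925050432761), np.float64(-162.5076765455033), 197, 2.945592653589793)
[4.49, -28.86, -6.48] [0.0, 0.001, 0.376]
[4.5, -28.86, -0.08] [0.0, 0.001, 0.376]
[0.31, -30.51, -0.08] [0.0, 0.001, 0.376]
[0.31, -30.51, 0.82] [0.0, 0.001, 0.376]
```

step_arm([
  {"translation": [0,0,-6.0],"rot": [0,0,0]},
  {"translation": [4.5,-28.9,-6.5],"rot": [0,0,0.376]},
  {"translation": [4.5,-28.9,-6.5],"rot": [0,0,0.376]},
  {"translation": [4.5,-28.9,-6.5],"rot": [0,0,0.376]},
  {"translation": [4.5,-28.9,-6.5],"rot": [0,0,0.376]},
  {"translation": [4.5,-28.9,-6.5],"rot": [0,0,0.376]},
  {"translation": [4.5,-28.9,-6.5],"rot": [0,0,0.376]},
  {"translation": [4.5,-28.9,-6.5],"rot": [0,0,0.376]},
])

```text
clock: 9.3
eef_pos: [422.6, -153.9, 269.4]
tcp_rot: [3.141, -0.001, 2.945]
contact_force: [0.2, 0.2, -1.1]
opening: 0.38
```

step_arm([
  {"translation": [0,0,0],"rot": [0,0,0]},
  {"translation": [0,0,0],"rot": [0,0,0]},
])

```text
clock: 9.55
eef_pos: [423.0, -153.2, 269.8]
tcp_rot: [3.142, -0.0, 2.947]
contact_force: [-0.7, 0.7, -0.3]
opening: 0.38
```

Run:
```python
from h import *
from rig import readout,imaging
yaw=np.pi+YW
def tcp(xo,z): return (*(C+EX*(xo-20.3))[:2],z,yaw)
delta(tcp(-45,270),tcp(-45,206),tcp(0,206),tcp(0,197))
f=imaging.grab_frame("side");cv2.imwrite("pics/s6.png",cv2.resize(f["image"][160:320,220:430],None,fx=3.5,fy=3.5)[:,:,::-1])
```

```text
[-0.03, -0.05, -0.02] [0.0, -0.0, 0.002]
[-0.04, -0.05, 6.38] [0.0, -0.0, 0.002]
[-4.54, -0.06, 6.38] [0.0, -0.0, 0.002]
[-4.54, -0.06, 7.28] [0.0, -0.0, 0.002]
```

View pics/s6.png

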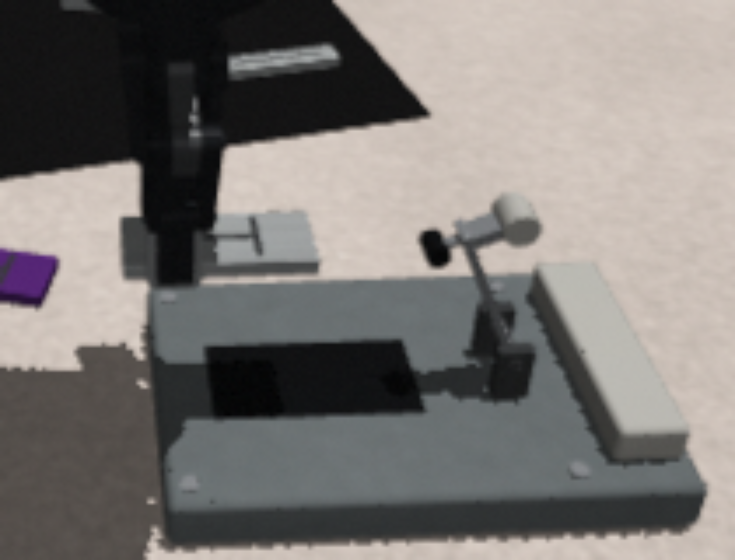

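The chamber is held level at about (265,245) in the crop, with the clip fully up. I'll lower it, slide it in and set it down.

step_arm([
  {"translation": [0,-0.05,4.0],"rot": [0,0,0]},
  {"translation": [0,-0.05,6.4],"rot": [0,0,0]},
  {"translation": [-0.5,-0.05,6.4],"rot": [0,0,0]},
  {"translation": [-2.5,-0.05,6.4],"rot": [0,0,0]},
  {"translation": [-4.5,-0.05,6.4],"rot": [0,0,0]},
  {"translation": [-4.5,-0.05,6.4],"rot": [0,0,0]},
  {"translation": [-4.5,-0.05,7.0],"rot": [0,0,0]},
  {"translation": [-4.5,-0.05,7.2],"rot": [0,0,0]},
])

```text
clock: 10.6
eef_pos: [466.1, -163.1, 197.5]
tcp_rot: [3.141, -0.001, 2.946]
contact_force: [-0.2, 0.7, -0.1]
opening: 0.385
```

step_arm([
  {"translation": [0,0,0],"rot": [0,0,0]},
  {"translation": [0,0,0],"rot": [0,0,0]},
])

```text
clock: 10.85
eef_pos: [466.8, -163.4, 197.9]
tcp_rot: [3.142, -0.0, 2.946]
contact_force: [-0.8, -0.7, -0.1]
opening: 0.381
```

Run:
```python
from h import *
from rig import readout,imaging
yaw=np.pi+YW
delta((*(C+EX*(-20.3))[:2],197,yaw))
for n in("side","top"):
    f=imaging.grab_frame(n);np.savez(n+"7.npz",**f)
    c=f["image"][200:320,240:420] if n=="side" else f["image"][110:230,290:410]
    cv2.imwrite(f"pics/{n}7.png",cv2.resize(c,None,fx=4,fy=4)[:,:,::-1])
```

```text
[-0.04, 0.09, 0.09] [0.0, -0.0, 0.0]
```

View pics/side7.png

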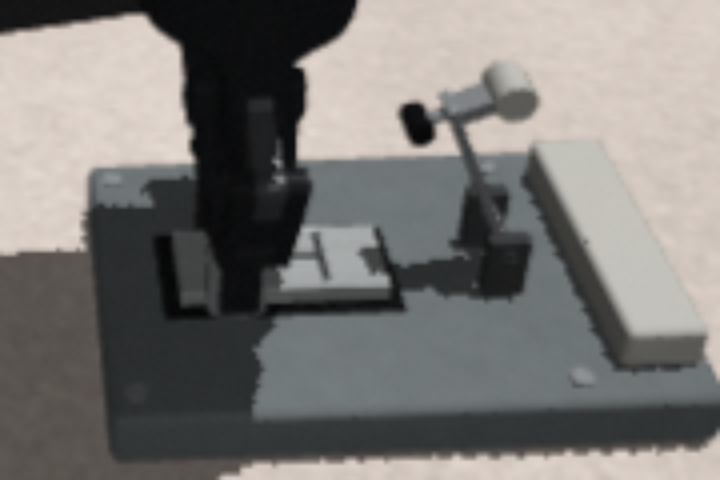

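View pics/top7.png

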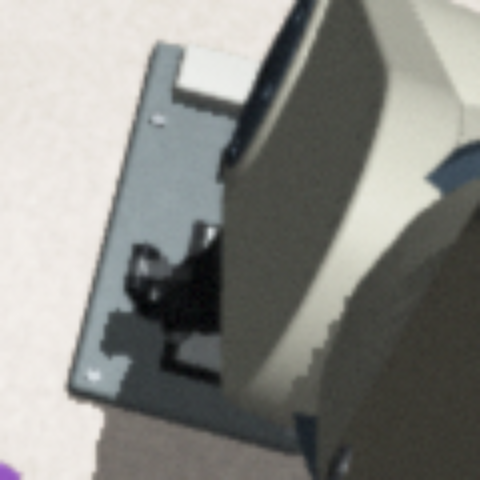

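The side view shows the chamber inside the black seat with an even margin, just above contact. I'll lower it about 1 mm, release, and retreat straight up.

step_arm([
  {"translation": [0,0,0.1],"rot": [0,0,0]},
  {"translation": [0,0,0.12],"rot": [0,0,0]},
])

```text
clock: 11.2
eef_pos: [467.1, -163.5, 196.9]
tcp_rot: [-3.142, 0.0, 2.946]
contact_force: [-2.1, 1.0, 6.5]
opening: 0.39
```

step_arm([
  {"translation": [0,0,0],"rot": [0,0,0]},
  {"translation": [0,0,0],"rot": [0,0,0]},
  {"translation": [0,0,0],"rot": [0,0,0]},
  {"translation": [0,0,0],"rot": [0,0,0]},
  {"translation": [0,0,-2],"rot": [0,0,0]},
  {"translation": [0,0,-7],"rot": [0,0,0]},
  {"translation": [0,0,-13],"rot": [0,0,0]},
  {"translation": [0,0,-16],"rot": [0,0,0]},
], grip=120)

```text
clock: 12.2
eef_pos: [467.5, -163.6, 359.8]
tcp_rot: [-3.141, 0.004, 2.946]
contact_force: [0.3, 0.4, -0.7]
opening: 0.527
```

Run:
```python
from h import *
from rig import readout,imaging
yaw=np.pi+YW
f=imaging.grab_frame("side");np.savez("side8.npz",**f)
im=f["image"];c=im[200:320,240:420]
cv2.imwrite(f"pics/side8.png",cv2.resize(c,None,fx=4,fy=4)[:,:,::-1])
f=imaging.grab_frame("wrist");np.savez("wrist8.npz",**f);cv2.imwrite(f"pics/wrist8.png",f["image"][:,:,::-1])
print(proj(f,C+[0,0,8]),proj(f,C))
for a in (1.2,1.25,1.3,1.35):print(a,knob(a).round(1),proj(dict(np.load("side8.npz")),knob(a)))
k=knob(1.3);delta((*k[:2],360,yaw),(*k[:2],k[2]+155,yaw))
```

```text
[254.89245581 193.611     ] [254.88454731 191.34043413]
1.2 [ 567.8 -182.5  109.8] [369.57919085 222.3386851 ]
1.25 [ 571.  -183.1  109.8] [371.83476329 222.25479296]
1.3 [ 574.2 -183.8  109.6] [374.06972758 222.26187341]
1.35 [ 577.4 -184.4  109.3] [376.27742921 222.35984781]
[-10.8, 0.1, 0.09] [-0.001, 0.007, 0.0]
[-10.74, 0.11, 9.63] [-0.001, 0.007, 0.0]
```

View pics/side8.png

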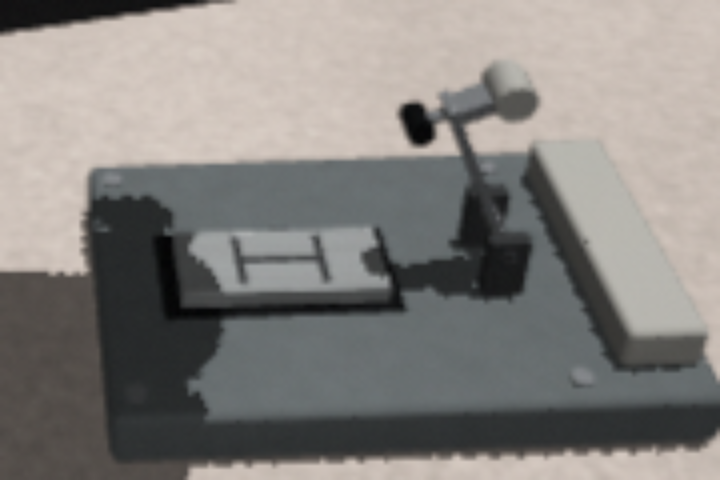

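View pics/wrist8.png

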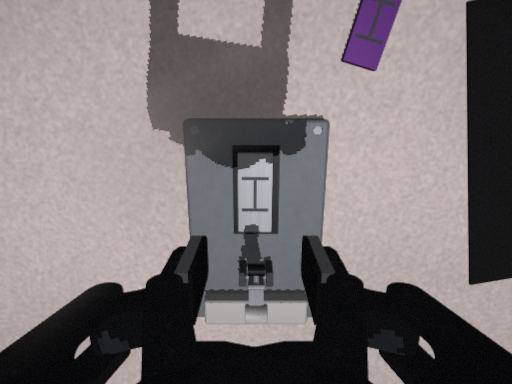

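The chamber sits centred on the seat: (255,193) in the wrist view against a predicted (254.9,193.6), flat and lengthwise. The knob, at (511,90) in the side crop, appears slightly nearer than 1.3 rad predicts. I'll refine its position.

Run:
```python
from h import *
w=dict(np.load("wrist8.npz"));s=dict(np.load("side8.npz"))
cv2.imwrite("pics/k8.png",np.hstack([cv2.resize(w["image"][250:350,205:305],(400,400),interpolation=0),cv2.resize(s["image"][205:245,340:380],(400,400),interpolation=0)])[:,:,::-1])
for a in (1.1,1.2,1.3): print(a,proj(w,knob(a)),proj(s,knob(a)),knob(a).round(1))
```

```text
1.1 [254.76195666 309.89597234] [365.03319233 222.77812399] [ 561.3 -181.2  109.2]
1.2 [254.74386972 317.18299359] [369.57919085 222.3386851 ] [ 567.8 -182.5  109.8]
1.3 [254.72552574 323.8736553 ] [374.06972758 222.26187341] [ 574.2 -183.8  109.6]
```

View pics/k8.png

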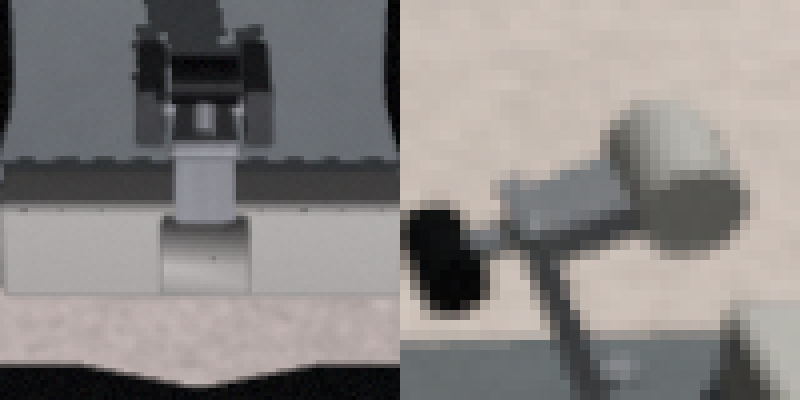

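Both views put the clip at about 1.155 rad, so the knob slid a little in the pads during the lift. It's still well clear. I'll re-grip at the measured position.

Run:
```python
from h import *
yaw=np.pi+YW
k=knob(1.155)-1.0*EY;print(k);delta((*k[:2],340,yaw),(*k[:2],k[2]+152,yaw))
```

```text
[ 564.67363174 -182.88197923  109.60349524]
[-9.83, 0.01, 2.09] [-0.001, 0.007, 0.0]
[-9.78, 0.01, 9.93] [-0.001, 0.007, 0.0]
```

step_arm([
  {"translation": [-5,0.15,1],"rot": [0,0,0]},
  {"translation": [-9.8,0.15,2],"rot": [0,0,0]},
  {"translation": [-9.8,0.15,2],"rot": [0,0,0]},
  {"translation": [-9.8,0.15,6],"rot": [0,0,0]},
  {"translation": [-9.8,0.15,9],"rot": [0,0,0]},
  {"translation": [-9.8,0.15,9.9],"rot": [0,0,0]},
  {"translation": [-9.8,0.15,9.9],"rot": [0,0,0]},
])

```text
clock: 13.18
eef_pos: [563.0, -180.9, 257.3]
tcp_rot: [3.141, -0.001, 2.946]
contact_force: [-0.5, 0.1, 1.0]
opening: 0.533
```

step_arm([
  {"translation": [0,0,0],"rot": [0,0,0]},
  {"translation": [0,0,0],"rot": [0,0,0]},
  {"translation": [0,0,0],"rot": [0,0,0]},
  {"translation": [0,0,0],"rot": [0,0,0]},
  {"translation": [0,0,0],"rot": [0,0,0]},
], grip=255, squeeze=50)

```text
clock: 13.8
eef_pos: [563.8, -181.5, 259.1]
tcp_rot: [-3.141, 0.002, 2.946]
contact_force: [-1.9, -3.4, 6.7]
opening: 0.203
```

Run:
```python
from h import *
from rig import readout,imaging
s=readout.sense();R0=Ro.from_euler('xyz',s["tcp_rot"]);print(s["eef_pos"],s["contact_force"],s["opening"]*85)
for a in [1,.85,.7,.55,.4,.25,.1,0]: print(a,(R0.inv().apply(knob(a)-knob(1.155))/10).round(2))
f=imaging.grab_frame("side");c=f["image"][190:310,240:420]
cv2.imwrite(f"pics/side9.png",cv2.resize(c,None,fx=4,fy=4)[:,:,::-1])
```

```text
[ 563.83498859 -181.53665539  259.05503542] [-1.91687603 -3.37800563  6.71418377] 17.287223950031244
1 [1.01 0.   0.15]
0.85 [1.95 0.   0.45]
0.7 [2.83 0.   0.88]
0.55 [3.65 0.   1.44]
0.4 [4.37 0.   2.11]
0.25 [4.98 0.   2.88]
0.1 [5.47 0.01 3.74]
0 [5.72 0.01 4.35]
```

View pics/side9.png

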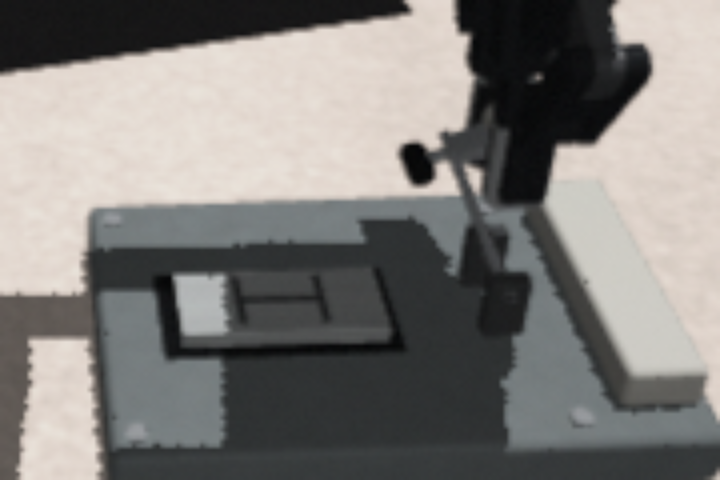

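step_arm([
  {"translation": [1.01,0,0.15],"rot": [0,0,0]},
  {"translation": [1.95,0,0.45],"rot": [0,0,0]},
  {"translation": [2.83,0,0.88],"rot": [0,0,0]},
  {"translation": [3.65,0,1.44],"rot": [0,0,0]},
  {"translation": [4.37,0,2.11],"rot": [0,0,0]},
  {"translation": [4.98,0,2.88],"rot": [0,0,0]},
  {"translation": [5.47,0,3.74],"rot": [0,0,0]},
  {"translation": [5.6,0,4.1],"rot": [0,0,0]},
])

```text
clock: 14.85
eef_pos: [510.0, -170.9, 218.3]
tcp_rot: [-3.141, 0.006, 2.946]
contact_force: [0.3, -3.7, 10.0]
opening: 0.198
```

step_arm([
  {"translation": [0.1,0,0.2],"rot": [0,0,0]},
  {"translation": [0.12,0,0.3],"rot": [0,0,0]},
  {"translation": [0.12,0,0.3],"rot": [0,0,0]},
])

```text
clock: 15.22
eef_pos: [508.9, -170.6, 215.4]
tcp_rot: [-3.141, 0.005, 2.946]
contact_force: [1.5, -3.8, 7.4]
opening: 0.198
```

Run:
```python
from h import *
from rig import readout,imaging
s=readout.sense();print(s["eef_pos"],s["contact_force"],s["opening"]*85)
f=imaging.grab_frame("side");c=f["image"][190:310,240:420]
cv2.imwrite(f"pics/side10.png",cv2.resize(c,None,fx=4,fy=4)[:,:,::-1])
```

```text
[ 508.89456474 -170.61519459  215.37252791] [ 1.47277648 -3.78513257  7.44074453] 16.86001253564434
```

View pics/side10.png

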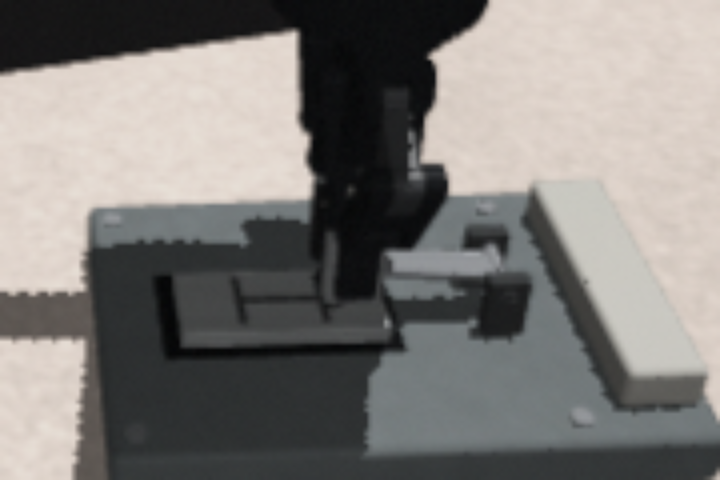

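The clip is nearly down and the force is modest at 7 N. I'll press on until the stop shows in the force.

step_arm([
  {"translation": [0,0,0.15],"rot": [0,0,0]},
  {"translation": [0,0,0.3],"rot": [0,0,0]},
  {"translation": [0,0,0.3],"rot": [0,0,0]},
])

```text
clock: 15.65
eef_pos: [508.4, -170.5, 212.2]
tcp_rot: [-3.141, 0.004, 2.946]
contact_force: [-3.2, -3.2, 9.0]
opening: 0.199
```

step_arm([
  {"translation": [0,0,0.15],"rot": [0,0,0]},
  {"translation": [0,0,0.3],"rot": [0,0,0]},
  {"translation": [0,0,0.3],"rot": [0,0,0]},
])

```text
clock: 16.02
eef_pos: [508.0, -170.5, 209.2]
tcp_rot: [-3.141, 0.003, 2.946]
contact_force: [-4.1, -2.7, 10.0]
opening: 0.198
```

Run:
```python
from h import *
from rig import readout,imaging
s=readout.sense();print(s["eef_pos"],s["contact_force"],s["opening"]*85)
f=imaging.grab_frame("side");c=f["image"][220:290,260:380]
cv2.imwrite(f"pics/side11.png",cv2.resize(c,None,fx=6,fy=6)[:,:,::-1])
```

```text
[ 508.02742436 -170.47639852  209.17354307] [-4.11778055 -2.67010344  9.98002579] 16.843999023020146
```

View pics/side11.png

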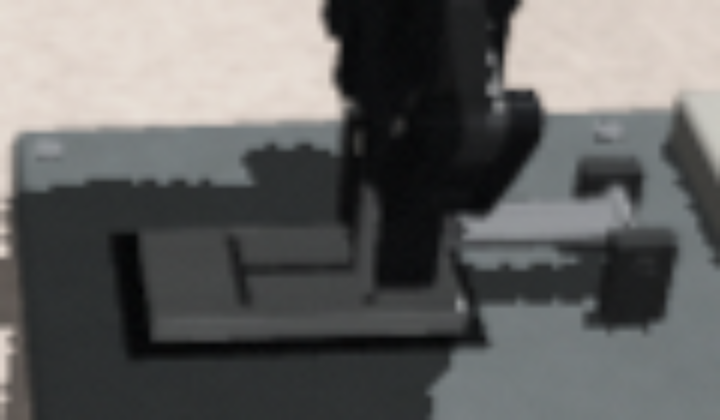

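I can't tell here whether the clip moved or the pads slipped. I'll release, rise and measure the knob.

step_arm([
  {"translation": [0,0,0],"rot": [0,0,0]},
  {"translation": [0,0,0],"rot": [0,0,0]},
  {"translation": [0,0,0],"rot": [0,0,0]},
  {"translation": [0,0,-4],"rot": [0,0,0]},
  {"translation": [0,0,-10],"rot": [0,0,0]},
  {"translation": [0,0,-12],"rot": [0,0,0]},
  {"translation": [0,0,-12],"rot": [0,0,0]},
], grip=120)

```text
clock: 16.95
eef_pos: [507.8, -170.0, 329.2]
tcp_rot: [-3.141, 0.003, 2.946]
contact_force: [-0.5, -0.1, -0.9]
opening: 0.527
```

Run:
```python
from h import *
from rig import readout,imaging
s=readout.sense();print(s["eef_pos"],s["contact_force"],s["opening"]*85)
f=imaging.grab_frame("side");c=f["image"][225:285,275:365];np.savez("side12.npz",**f)
cv2.imwrite(f"pics/side12.png",cv2.resize(c,None,fx=8,fy=8,interpolation=0)[:,:,::-1])
w=imaging.grab_frame("wrist");np.savez("wrist12.npz",**w);cv2.imwrite("pics/wrist12.png",cv2.resize(w["image"][100:300,160:340],None,fx=3,fy=3,interpolation=0)[:,:,::-1])
print("C",proj(w,C+[0,0,8]))
for a in (-.1,0,.05,.1,.2):print(a,proj(f,knob(a)).round(1),proj(w,knob(a)).round(1))
```

```text
[ 507.8484175  -169.99364634  329.24334913] [-0.45548315 -0.0621566  -0.8581485 ] 44.756062318970606
C [252.58985603 162.35888129]
-0.1 [324.  250.1] [252.4 194.7]
0 [325.6 246.9] [252.4 199.4]
0.05 [326.6 245.3] [252.3 202.1]
0.1 [327.7 243.7] [252.3 205.1]
0.2 [330.1 240.6] [252.3 211.6]
```

View pics/side12.png

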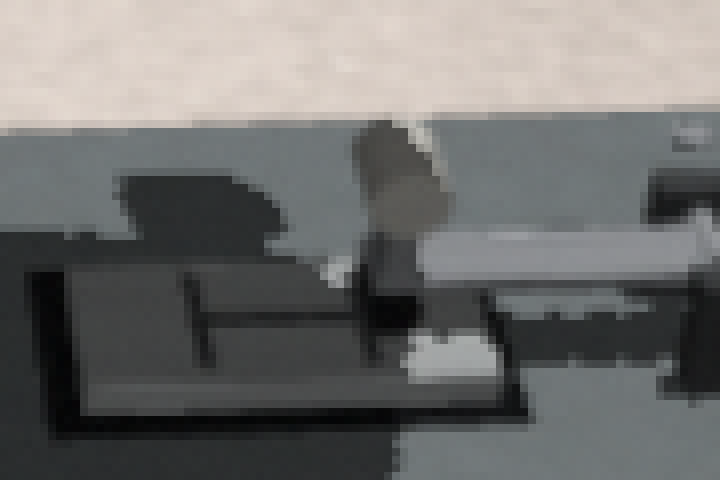

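View pics/wrist12.png

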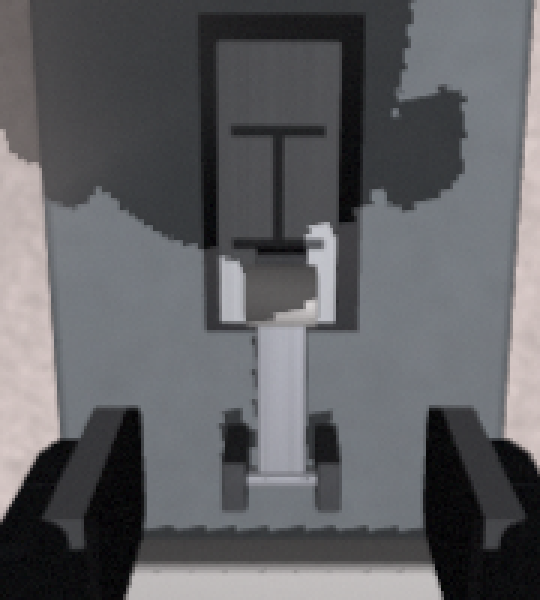

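Side view: knob centre (325.3,247.4), predicted (325.6,246.9) at angle 0. The wrist view agrees (knob row at or above the 0 prediction) and the chamber is still centred. A 0.05 rad error would only be about 2 px, so I'll confirm the stop by pressing lightly on the knob with shut fingers.

Run:
```python
from h import *
k=knob(0)+.5*EY;print(k);delta((*k[:2],253,np.pi+YW))
```

```text
[ 508.97614882 -170.29401798   66.        ]
[-0.22, -0.02, 7.38] [0.0, -0.001, 0.0]
```

step_arm([
  {"translation": [0,0,0],"rot": [0,0,0]},
  {"translation": [0,0,0],"rot": [0,0,0]},
  {"translation": [0,0,0],"rot": [0,0,0]},
  {"translation": [0,0,4],"rot": [0,0,0]},
  {"translation": [0,0,6.5],"rot": [0,0,0]},
  {"translation": [0,0,7.4],"rot": [0,0,0]},
  {"translation": [0,0,7.4],"rot": [0,0,0]},
], grip=255)

```text
clock: 17.92
eef_pos: [507.4, -169.9, 253.5]
tcp_rot: [3.141, -0.001, 2.946]
contact_force: [-0.0, 0.0, 0.8]
opening: 0.004
```

step_arm([
  {"translation": [-0.1,0,0.2],"rot": [0,0,0]},
  {"translation": [-0.1,0,0.4],"rot": [0,0,0]},
  {"translation": [-0.1,0,0.5],"rot": [0,0,0]},
])

```text
clock: 18.3
eef_pos: [508.5, -170.1, 249.0]
tcp_rot: [-3.141, 0.001, 2.946]
contact_force: [-0.9, 1.2, 0.3]
opening: 0.0
```

step_arm([
  {"translation": [0,0,0.1],"rot": [0,0,0]},
  {"translation": [0,0,0.1],"rot": [0,0,0]},
])

```text
clock: 18.55
eef_pos: [508.3, -170.1, 247.7]
tcp_rot: [-3.142, -0.0, 2.946]
contact_force: [0.8, -0.5, -0.3]
opening: 0.001
```

step_arm([
  {"translation": [0,0,0.1],"rot": [0,0,0]},
  {"translation": [0,0,0.1],"rot": [0,0,0]},
])

```text
clock: 18.8
eef_pos: [508.4, -170.1, 247.1]
tcp_rot: [-3.142, 0.0, 2.946]
contact_force: [-2.8, 0.5, 6.0]
opening: -0.002
```

Contact comes at TCP z≈247, so the knob top is at 74 mm, which is exactly angle 0. I'll press slightly more to confirm the stop.

step_arm([
  {"translation": [0,0,0.1],"rot": [0,0,0]},
  {"translation": [0,0,0.1],"rot": [0,0,0]},
])

```text
clock: 19.05
eef_pos: [508.4, -170.1, 246.8]
tcp_rot: [-3.142, 0.0, 2.946]
contact_force: [-5.0, 1.4, 15.7]
opening: -0.001
```

The force climbs to 15.7 N for 0.3 mm of motion, so the clip is on its stop. I'll retreat and do a last check.

step_arm([
  {"translation": [0,0,-2],"rot": [0,0,0]},
  {"translation": [0,0,-7],"rot": [0,0,0]},
  {"translation": [0,0,-12],"rot": [0,0,0]},
  {"translation": [0,0,-15],"rot": [0,0,0]},
  {"translation": [0,0,-15],"rot": [0,0,0]},
  {"translation": [0,0,-15],"rot": [0,0,0]},
])

```text
clock: 19.8
eef_pos: [508.0, -169.9, 394.8]
tcp_rot: [3.141, -0.001, 2.946]
contact_force: [0.4, -0.3, -0.1]
opening: 0.001
```

Run:
```python
from h import *
from rig import readout,imaging
s=readout.sense();print(s["eef_pos"],s["contact_force"])
f=imaging.grab_frame("side");c=f["image"][220:290,265:375]
w=imaging.grab_frame("wrist")
cv2.imwrite("pics/fin.png",np.hstack([cv2.resize(c,(471,300),interpolation=0),cv2.resize(w["image"][100:300,160:340],(270,300),interpolation=0)])[:,:,::-1])
print("C",proj(w,C+[0,0,8]))
print(proj(f,knob(0)))
```

```text
[ 507.96687387 -169.93546456  394.8072475 ] [ 0.38705121 -0.28103458 -0.1184137 ]
C [252.80368798 151.03573524]
[325.64927958 246.87142033]
```

View pics/fin.png

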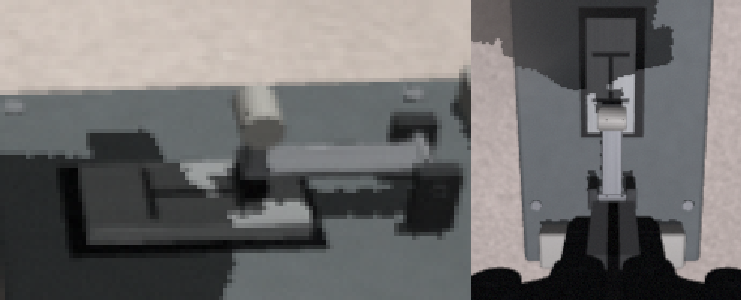

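The foot presses on the chamber, which lies flat and centred on the black seat, and the arm is clear. Handing in.

```bash
python3 -c "
from rig import ticket
print(ticket.sign_off())"
```

```text
the job is handed in; nothing more can be done
None
```

The job is handed in at about 20 s of robot time: the chamber lies flat on the seat and the clip is down on it. Sign-off gave no verdict.

**What I did:** I lifted the clip by its knob to about 1.15 rad. Then I gripped the H-marked chamber near one end, slid it in at low height under the raised clip, and set it on the seat. Last, I swung the clip down by the knob.

**Last checks:**
- **Chamber:** it lies flat and lengthwise, within about 1–2 mm of the seat's centre in the wrist view.
- **Clip:** in the side view the knob is within 1 px of where angle 0 puts it. Pressing it with shut fingers met contact at 74 mm, the height for angle 0, and the force rose to 15.7 N over 0.3 mm, so it is on its stop.
- **Arm:** it is clear, with force near zero.

**What disagreed:** during the lift the knob slid in the pads, so the clip went to about 1.15 rad instead of the planned 1.3. I measured the knob again before gripping it a second time. The wrist view put the lowered knob about 4 px beyond its angle-0 position, which is why I did the press test.

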